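# Shorten the hallway lamp's telescoping boom by one hole and snap its clamp shut

## Task

The boom of the lamp on the hallway shelf is one hole too long. Squeeze its spring button in, slide the outer tube (with the lampshade) down the boom to the very next hole so that the button springs out there again, then press the orange clamp lever down until its catch holds it shut. Let go of everything, and leave the turntable's things and the rest of the shelf as they are.

Things in the scene. Friction and masses are not known exactly. Their poses are not given: they have to be found in the camera images.
- lamp: fixed desk lamp, black round base 176 mm wide, 20 mm high. Origin: centre of the base's underside. Its telescoping boom climbs at 45 degrees in the vertical plane through this x axis (up the boom = +x and +z equally). Boom axis: the line through (-45, 0, 66) and (72, 0, 183) mm; the button crosses it at the latter. +y is the button's side.
- boom (a joint): slide of the outer tube (grey, 25 mm thick; dome shade at its top, black 33 mm collar at its foot) down over the fixed inner tube, m: 0 at the start (button in the first of three holes), grows as the boom shortens. Holes 28 mm apart: next 0.028, last 0.056, end 0.062. No spring: between holes, friction keeps it where it is left; 3 to 5 N move it down, about 10 N up.
- snap_button (a joint): travel of the spring button into the tube, m: 0 = out, 0.0065 = flush with the outer tube, 0.0085 = hidden under the tube's wall between holes. Spring 4 N out, 8 N in. Squeezed flush, its round end slips under the hole's edge when the tube is then pushed down the boom with some 10 to 15 N; it springs out by itself at the next uncovered hole and stops the tube.
- button_tip (a point): tip of the round-ended steel button, 9 mm thick. It sits in the fixed inner tube, so does not travel along the boom. Out, it stands 6.5 mm proud of the outer tube, 19 mm from the boom's axis, pointing level along the lamp's +y. Axes: x up the boom, y = lamp's +y, z square to the boom, upward.
- tube_grip (a point): point on the outer tube's axis, abreast of the button at the start; travels with the tube. x axis up the boom, y = lamp's +y, z square to the boom, upward. Holes on the +y side at x = 0, 28, 56 mm; bare 25 mm tube from x = -20 to 90 mm; collar and lever from -21 to -85 mm. The dome shade (150 mm wide) overhangs it: its rim hangs straight above this point, 85 mm up, and runs on ahead.
- clamp_lever (a joint): opening angle of the orange flip lever on top of the collar, rad: 0 = shut, lying along the tube; starts open 0.5 to 1. Hinge across the boom at x = -27, z = 20.5 mm from tube_grip; when shut the free end points down the boom. It stays where left; near 0.07 rad it snaps past a sprung ball catch, which then holds it; that takes some 6 N at lever_press.
- lever_press (a point): point on the lever's outer face, 30 mm from its hinge (lever 46 mm long, 22 mm wide, 5 mm thick); moves with the lever. z axis = outward normal of that face, x axis towards the hinge. With the lever shut the point lies at x = -57, z = 23.5 mm from tube_grip and z is square to the boom.
- key_cup: tin key cup, 68 mm across, 80 mm high, on the turntable; leave alone. Origin: centre of the underside
- skeleton_key: bronze skeleton key, 80 mm long, lying on the turntable; leave alone
- pink_fob: pink eraser-shaped fob, 46 x 22 x 13 mm, on the turntable; leave alone. Origin: centre of the underside
- thimble_bell: chrome bell, 24 mm across and 25 mm high, on the turntable; leave alone. Origin: centre of the underside
- gel_bottle: green bottle, 44 mm across, 110 mm high, standing on the shelf; leave alone. Origin: centre of the underside
- phone: dark phone, 148 x 72 x 9 mm, lying on the shelf; leave alone. Origin: centre of the underside
- glasses_case: blue glasses case, 155 x 58 x 38 mm, on the shelf; leave alone. Origin: centre of the underside
- polish_tin: round shoe polish tin, 72 mm across, 24 mm high, on the shelf beside the lamp's base; leave alone. Origin: centre of the underside

How it is judged:
On the way, in this order (a step that is already met when the one before it is completed fails the run):
1. the button is pressed in and the tube has left its first hole (value of joint snap_button above 0.004 m and value of joint boom above 0.007 m), for 0.1 s.
2. the tube sits at the next hole with the button sprung out, the clamp still open (value of joint boom between 0.0255 and 0.0305 m and value of joint snap_button below 0.002 m and value of joint clamp_lever above 0.2 rad), for 0.2 s.
3. the clamp lever is shut (value of joint clamp_lever below 0.05 rad), for 0.2 s.
At the end, for the whole second after the job is handed in: The tube has come down exactly one hole (28 mm, within 2.5 mm), the button stands out of that hole (within 2 mm of fully out), the clamp lever is held shut by its catch (within 0.05 rad), and the robot has let go (value of joint boom between 0.0255 and 0.0305 m and value of joint snap_button below 0.002 m and value of joint clamp_lever below 0.05 rad and contact force between the arm and lamp below 0.5 N); the robot touches nothing.
It fails at once if a thing on the turntable or the shelf is shifted by more than 25 mm (distance of any of key_cup, skeleton_key, pink_fob, thimble_bell, gel_bottle, phone, glasses_case, polish_tin from where it was at the start of the episode above 0.025 m).
It also fails if it takes over 43 s, if anything falls off the work surface, if the arm or the gripper's body presses on something with over 40 N, if the wrist force passes 120 N, or if a joint passes its speed limit or range.

## Robot

A 6-joint arm with a two-finger parallel gripper is mounted at the origin on the work surface. World frame = base frame: x ahead of the robot, y to its left, z up, the work surface at z = 0. Lengths are in m, angles in rad, forces in N, time in s.
With the tool pointing down it reaches from about 0.225 to 0.875 m from the base axis. Payload 3.4 kg.
Tool frame: the origin (TCP) lies where the fingers leave the gripper's body, on its centre line; the fingertips stand 73 mm ahead of it and the grasp point (between the pads) lies 54 mm ahead of it (manip.grip_point_offset is the distance from the TCP to the grasp point, in m); z points along the fingers, y is the line along which they close (so a half turn about z gives the same grasp; the last joint's range is limited). The gripper opens to 85 mm and grips with 20 to 120 N. Pads are 22 mm wide; open, the fingers measure 114 mm over their backs; the gripper's body (76 mm by 85 mm) begins 54 mm behind the grasp point. The pads swing forward as they close: fully open they stand 13 mm farther back than shut.
Start: joints at [-1.224, 0.276, 1.505, -0, 1.361, -0.121], TCP at [0.259, -0.513, 0.304] pointing down, gripper open.
Joint ranges: [-2.89, 2.89], [-0.75, 2.08], [0.22, 2.7], [-1.18, 4.32], [0.11, 2.71], [-2.7, 2.7]. Speed limits (rad/s): [2.57, 2.57, 3.14, 3.14, 3.14, 3.14].

## Interface

Orientations are given as a unit quaternion [w, x, y, z].
In Python, from rig import sensors, cams, manip, spotter gives the robot as it stands.
- The arm moves only by the tool drive_tool, never from a script. Its argument "targets" is a list of rows, each a list of 4 numbers: the shift along the world's x, y, z in m, then the turn about the world's z in degrees. In form: [[dx, dy, dz, spin], ...]. A call has exactly 5 rows; each row shifts and turns the commanded pose from where the row before left it; what a row does not reach is not made up. A row lasts 1/8 s, in which the tool goes at most 62.5 mm and 10.7 degrees, less where a joint would pass 70% of its speed; a pose out of reach is approached as far as the arm can. A call is refused whole if a number of a shift passes 0.0625 or a number of a turn 10.7, either way. A call with a gripper value outside its range is refused whole. "jaw" is the finger opening in m, from 0 to 0.0854, set as the call begins (left out, the last holds). The fingers move at their own pace and stop on an object; "force" is the grip in N (left out, the last holds). Time passes only in rows, so rows that do not move let the fingers close, or fill a call up. It gives the time, the measured TCP pose, the force and the opening at its end, in the units of the state.
- sensors.get_state(): the state, without advancing time (a new reading comes with each control period).
- cams.get_image(name): name is "side" or "top"; returns a dict with "color" (400x640x3 uint8, red, green, blue), "intrinsics" (3x3 intrinsics, pixels), "R" (3x3) and "t" (3): a world point X has camera coordinates R X + t. Camera axes: x right, y down, z forward; pixel columns grow to the right and rows downward; lengths in m; the calibration is good to about 2 mm. A picture is of the moment at which its call begins. There is no depth.
- manip.sign_off(): hands the job in, once; it reports no verdict.
Trained networks look in the newest picture that a camera, given by its name, has taken for a name from the list of things; names that differ only in an ending like _2 or _b are one class to them, and where a whole thing is asked for, a point or a joint stands for the part that bears it (a point fixed in the world has none). Each returns a list of dicts, best first, with "score" (0 to 1); they miss things now and then, are a little off and sometimes report something else, mostly with a low value. They report only what shows in the picture. A call takes as long as a camera call.
- spotter.find_in(query, camera): "point" ([x, y, z] in m, in world coordinates, good to about 4 mm: the middle of the surface that is visible of it).
- spotter.landmark_of(query, camera): "point" ([x, y, z] in m, in world coordinates, good to about 4 mm: a listed point, or the origin of a listed thing).
The state is a dict: "clock": time; "qpos": joint angles; "qd": joint speeds; "effort": joint torques, N m; "position": TCP position; "ee_rot": TCP orientation; "contact_force": force on the tool from outside, world axes, zero at the start; "moment": the same for the moment, N m; "width": finger opening in m.
Only numpy, scipy, OpenCV 4.12 (cv2) and the standard library are available. Lean on these libraries where they do the work, as an engineer would, in place of code of your own. Each camera call takes 0.05 s, during which the arm holds its last target. There are 200 camera calls.

## Working session

There is one attempt and no reset: what is moved stays moved. The work goes in short steps, Python scripts to look and compute and a tool call to move; the robot and the scene stay as the last step left them, time stands still between calls to the robot, and variables do not carry over. Pictures are saved under pics/ and viewed, on a budget of 10 in all, crops included, one or two more only if the job needs it, and the job is handed in when it is done.

Besides the shell and the picture viewer there is one more tool, called as a command line: name --pt "numbers of a row" for each row, then --argument value for the rest. drive_tool: Moves the arm, as the interface text tells. Its arguments: {"type":"object","properties":{"targets":{"type":"array","items":{"type":"array","items":{"type":"number"}}},"jaw":{"type":"number"},"force":{"type":"number"}},"required":["targets"]}

```bash
ls; mkdir -p pics
python3 - <<'E'
from rig import sensors,cams,manip,spotter
import cv2,numpy as np
for c in ["side","top"]:
    im=cams.get_image(c); cv2.imwrite(f"pics/{c}0.png",im["color"][:,:,::-1])
    print(c,im["intrinsics"].tolist(),np.round(im["R"],3).tolist(),np.round(-im["R"].T@im["t"],3))
    for q in ["lamp","button_tip","tube_grip","lever_press"]:
        print(q,[(np.round(d["point"],4).tolist(),round(d["score"],2)) for d in spotter.landmark_of(q,c)[:2]])
    for q in ["key_cup","gel_bottle","phone","glasses_case","polish_tin","pink_fob","skeleton_key","thimble_bell"]:
        print(q,[(np.round(d["point"],3).tolist(),round(d["score"],2)) for d in spotter.find_in(q,c)[:1]])
print(sensors.get_state(),manip.grip_point_offset)
E
```

```text
pics
side [[487.3488857452955, 0.0, 307.70608200798836], [0.0, 487.3488857452955, 194.2664533906704], [0.0, 0.0, 1.0]] [[-0.999, -0.043, 0.004], [-0.034, 0.736, -0.676], [0.026, -0.676, -0.737]] [0.482 0.881 1.086]
lamp [([0.4405, -0.1203, -0.0007], 0.77)]
button_tip []
tube_grip [([0.5096, -0.146, 0.1818], 0.58)]
lever_press [([0.5902, 0.3749, 0.0132], 0.75), ([0.4468, -0.1258, 0.1753], 0.6)]
key_cup [([0.663, 0.293, 0.063], 0.66)]
gel_bottle [([0.358, 0.209, 0.064], 0.71)]
phone [([0.617, -0.395, 0.004], 0.62)]
glasses_case [([0.722, 0.037, 0.038], 0.82)]
polish_tin [([0.384, -0.243, 0.025], 0.77)]
pink_fob [([0.616, 0.229, 0.024], 0.42)]
skeleton_key []
thimble_bell []
top [[441.005721772619, 0.0, 325.2148844457593], [0.0, 441.005721772619, 201.59381521898214], [0.0, 0.0, 1.0]] [[-0.03, -0.999, -0.017], [-0.988, 0.032, -0.152], [0.152, 0.012, -0.988]] [ 0.361 -0.033  1.223]
lamp [([0.4403, -0.1246, 0.002], 0.95)]
button_tip []
tube_grip [([0.3517, 0.1928, 0.0045], 0.65), ([0.5067, -0.1492, 0.1819], 0.61)]
lever_press [([0.3532, 0.1959, 0.0041], 0.46)]
key_cup [([0.666, 0.318, 0.05
[... 255 characters left out ...]
024], 0.43)]
thimble_bell []
{'clock': 1.3, 'qpos': array([-1.22400915e+00,  2.75905124e-01,  1.50486914e+00,  1.98351925e-05,
        1.36066657e+00, -1.21003900e-01]), 'qd': array([ 0.00121869, -0.00020562, -0.00118083, -0.0004473 , -0.000973  ,
       -0.00112688]), 'effort': array([ 1.69322149e-03, -4.16658962e+01, -2.46093822e+01, -3.29302384e-05,
        1.91578411e-04, -1.24795747e-06]), 'position': array([ 0.25929224, -0.51327473,  0.30393741]), 'ee_rot': array([7.43344435e-05, 9.72771391e-01, 2.31766726e-01, 1.81893120e-05]), 'contact_force': array([-0.68598759, -0.25638059,  0.43350443]), 'moment': array([-0.03008256, -0.01699016,  0.00936615]), 'width': 0.08568526435784722} 0.0539
```

View pics/side0.png

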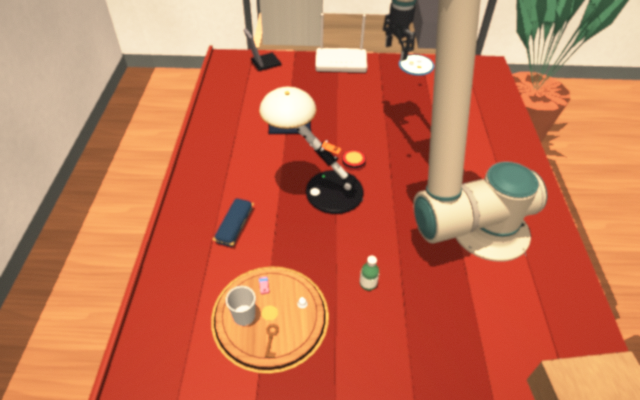

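View pics/top0.png

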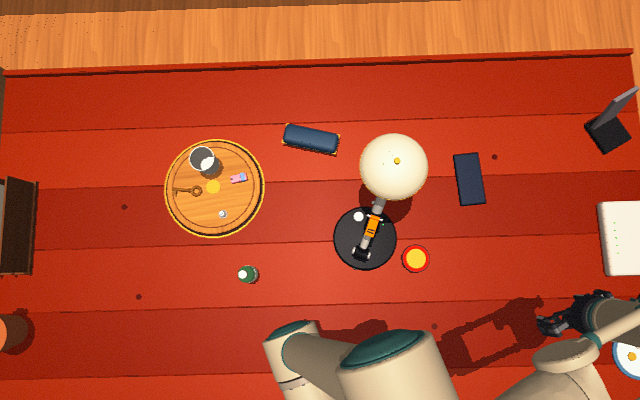

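Side view: the lamp base is at about (335,192), the shade at (288,108) and the lever at (332,148). The boom runs +x and slightly −y, and the turntable things are well away. I'll overlay the lamp model to check its pose.

```bash
cat > h.py <<'E'
import numpy as np,cv2
from rig import sensors,cams,manip,spotter
L0=np.array([0.4404,-0.1225,0]); YAW=np.radians(-20.2)
def W(p,L=None,yaw=None):   # lamp frame (m) -> world
    L=L0 if L is None else L; yaw=YAW if yaw is None else yaw
    c,s=np.cos(yaw),np.sin(yaw); return np.asarray(p,float)@np.array([[c,s,0],[-s,c,0],[0,0,1]])+L
def T(s,y,n,b=0): # tube_grip frame (m) -> lamp frame
    s=s-b;r=.5**.5; return np.array([.072+(s-n)*r,y,.183+(s+n)*r])
def px(im,X):
    c=np.atleast_2d(X)@np.array(im["R"]).T+im["t"]; q=c@np.array(im["intrinsics"]).T; return q[:,:2]/q[:,2:]
def crop(im,c,half,f,marks=()):
    # marks: (world polyline, bgr)
    img=cv2.resize(im["color"][:,:,::-1].copy(),None,fx=f,fy=f,interpolation=cv2.INTER_CUBIC)
    for P,col in marks:
        cv2.polylines(img,[np.round((px(im,P)+.5)*f).astype(int)],False,col,1)
    x,y=int(c[0]*f),int(c[1]*f);h=int(half*f)
    return img[max(0,y-h):y+h,max(0,x-h):x+h]
def model(b=0):
    r=.0125;m=[]
    for y in(-r,r): m.append((W([T(-.02,y,0,b),T(.09,y,0,b)]),(0,255,0)))
    m.append((W([T(0,.0125,0,0),T(0,.019,0,0)]),(255,0,255)))
    m.append((W([T(-.021,-.0165,0,b),T(-.021,.0165,0,b),T(-.085,.0165,0,b),T(-.085,-.0165,0,b)]),(255,255,0)))
    a=np.linspace(0,2*np.pi,60); m.append((W(np.c_[.088*np.cos(a),.088*np.sin(a),a*0+.02]),(0,255,255)))
    m.append((W(np.c_[.147+.075*np.cos(a),.075*np.sin(a),a*0+.268]),(255,128,0)))
    return m
E
python3 - <<'E'
from h import *
o=[]
for c in ["side","top"]:
    im=cams.get_image(c)
    for q in ["lamp","button_tip","tube_grip","lever_press"]:
        print(c,q,[(np.round(d["point"],4).tolist(),round(d["score"],2)) for d in spotter.landmark_of(q,c)[:2]])
    ctr=px(im,W([.07,0,.15]))[0]
    for mk in ([],model()): o.append(cv2.resize(crop(im,ctr,50,4 if c=="top" else 4,mk),(398,300) if 0 else (300,300)))
cv2.imwrite("pics/ov1.png",np.vstack([np.hstack(o[:2]),np.hstack(o[2:])]))
E
```

```text
side lamp [([0.4417, -0.1202, -0.0004], 0.88), ([0.5086, -0.1469, 0.1818], 0.75)]
side button_tip []
side tube_grip [([0.5092, -0.145, 0.1827], 0.9)]
side lever_press [([0.4488, -0.1245, 0.1742], 0.51)]
top lamp [([0.4397, -0.1234, 0.0013], 0.81)]
top button_tip [([0.5846, 0.3738, 0.0189], 0.3)]
top tube_grip [([0.511, -0.1481, 0.1844], 0.82)]
top lever_press [([0.4504, -0.1267, 0.1777], 0.59)]
```

View pics/ov1.png

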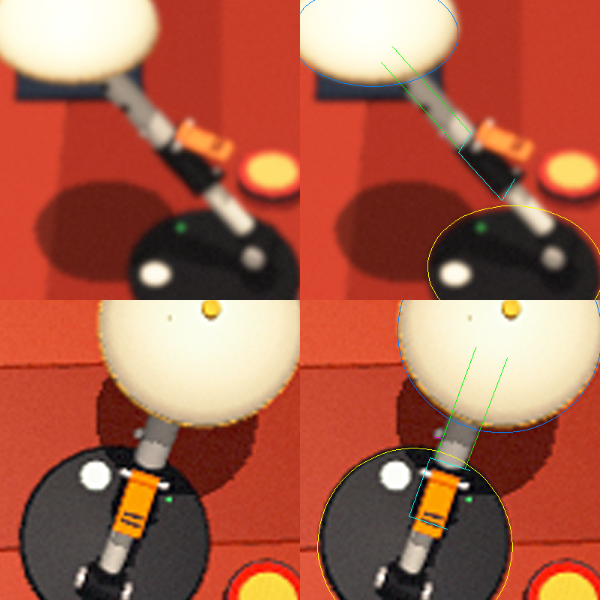

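Run:
```python
from h import *
o=[]
for c in ["side","top"]:
    im=cams.get_image(c)
    ctr=px(im,W(T(-.01,0,0)))[0]; print(c,ctr,px(im,W([T(0,.019,0),T(0,.0125,0),T(0,0,0),T(-.021,0,.0165)])).round(1).tolist())
    for mk in ([],model()): o.append(crop(im,ctr,25,8,mk)[:300] if 0 else cv2.resize(crop(im,ctr,25,8,mk),(400,300) if 0 else (400,400)))
    cv2.imwrite(f"pics/z_{c}.png",np.hstack(o[-2:]))
```

```text
side [315.21557791 144.30366181] [[310.3, 145.9], [311.2, 144.5], [312.9, 141.7], [321.7, 145.1]]
top [377.36975235 208.67193973] [[370.9, 203.0], [373.5, 203.8], [378.6, 205.5], [375.1, 216.1]]
```

View pics/z_side.png

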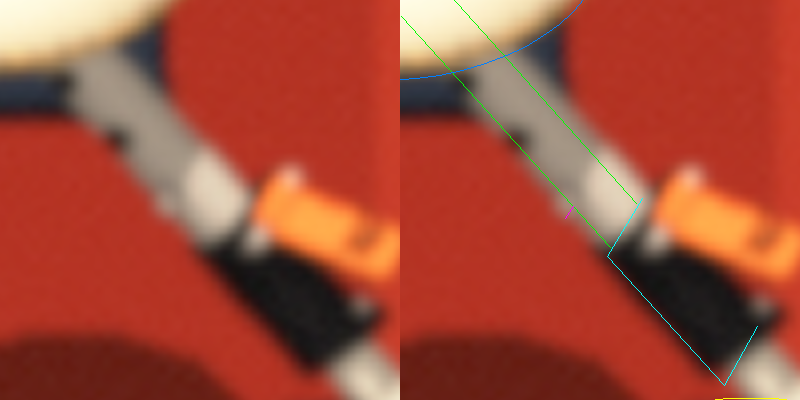

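View pics/z_top.png

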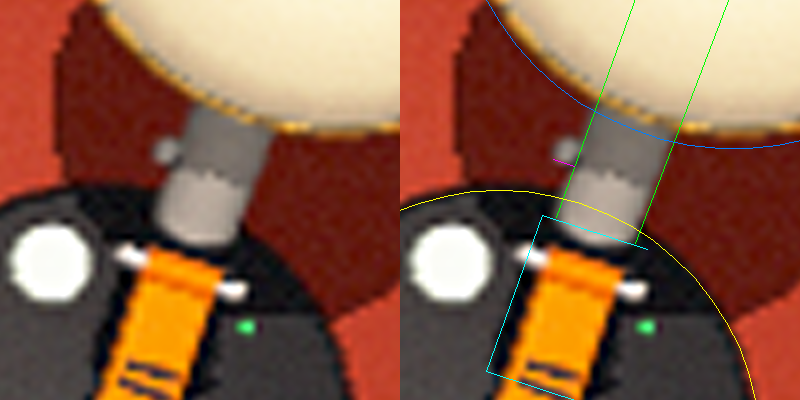

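drive_tool --pt "0.02 0.06 0 8.62" --pt "0.02 0.06 0 8.62" --pt "0.02 0.06 0 8.62" --pt "0.02 0.06 0 8.62" --pt "0.02 0.06 0 8.62" --jaw 0.0854

```text
clock: 2.52
position: [0.3584, -0.215, 0.3042]
ee_rot: [0.001, 0.818, 0.575, 0.0]
contact_force: [0.5, 0.2, -0.3]
width: 0.0852
```

drive_tool --pt "0 0.06 0 0" --pt "0 0.06 0 0" --pt "0.03 0.021 0 0" --pt "0.045 0 0 0" --pt "0.0455 0 0 0"

```text
clock: 3.15
position: [0.4798, -0.0751, 0.3044]
ee_rot: [0.001, 0.819, 0.573, 0.0]
contact_force: [0.1, -0.5, 0.5]
width: 0.0852
```

```bash
sed -i 's/L0=.*; YAW.*/L0=np.array([0.4420,-0.1222,0]); YAW=np.radians(-20.1)/' h.py
cat >> h.py <<'E'
ex=np.array([np.cos(YAW),np.sin(YAW),0]);ey=np.array([-ex[1],ex[0],0]);TG=W(T(0,0,0))
def rel(p): d=np.asarray(p)-TG; return np.round([d@ex*1e3,d@ey*1e3,d[2]*1e3],1)
def finger(p):
    m=[]
    for y in(-.011,.011):
        m.append(([p+ex*.043+ey*y-[0,0,.073],p+ex*.057+ey*y-[0,0,.073],p+ex*.057+ey*y,p+ex*.043+ey*y,p+ex*.043+ey*y-[0,0,.073]],(255,0,0)))
        m.append(([p+ex*.043+ey*y-[0,0,.06],p+ex*.057+ey*y-[0,0,.06]],(255,255,0)))
    return m
E
python3 - <<'E'
from h import *
o=[]
for c in ["side","top"]:
    im=cams.get_image(c); p=sensors.get_state()["position"]
    ctr=px(im,p+ex*.03-[0,0,.04])[0]
    o.append(cv2.resize(crop(im,ctr,40,8),(400,400))); 
    o.append(cv2.resize(crop(im,ctr,40,8,finger(p)+model()[2:3]),(400,400)))
print(rel(p)); cv2.imwrite("pics/f1.png",cv2.resize(np.vstack([np.hstack(o[:2]),np.hstack(o[2:])])[:,:],(600,600)))
E
```

```text
[-49.4  57.5 120.7]
```

View pics/f1.png

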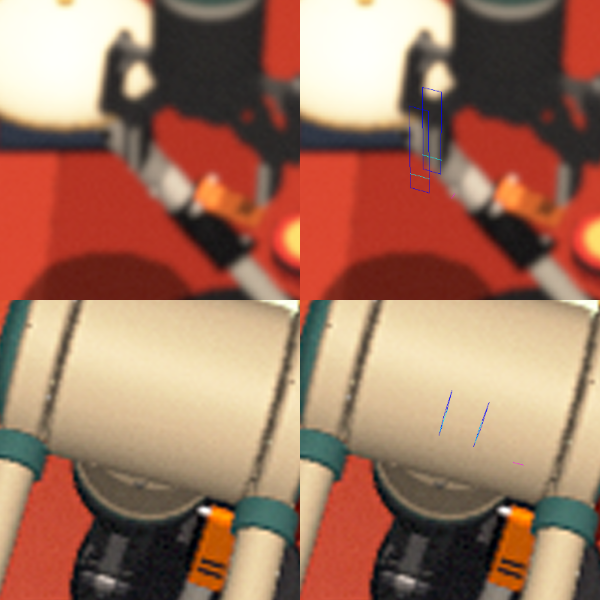

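drive_tool --pt "-0.0053 0.0019 0 0" --pt "0 0 -0.03 0" --pt "0 0 -0.0427 0" --pt "-0.003 -0.0082 0 0" --pt "-0.003 -0.0082 0 0"

```text
clock: 3.88
position: [0.4646, -0.0881, 0.2318]
ee_rot: [-0.004, 0.819, 0.573, 0.0]
contact_force: [-9.8, 16.1, 3.0]
width: 0.0851
```

Run:
```python
from h import *
im=cams.get_image("side"); s=sensors.get_state();p=s["position"]
ctr=px(im,p+ex*.04-[0,0,.04])[0]
o=[crop(im,ctr,30,6),crop(im,ctr,30,6,finger(p)+model())]
print(rel(p),s["contact_force"]); cv2.imwrite("pics/f2.png",np.hstack(o))
```

```text
[-63.1  38.9  48.9] [-7.01690044  7.25735814 -2.26434209]
```

View pics/f2.png

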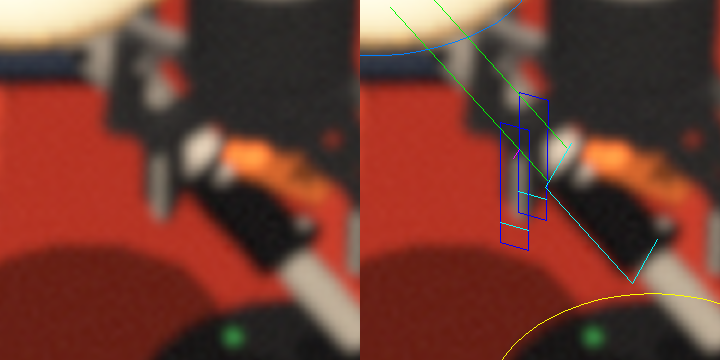

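drive_tool --pt "-0.0094 0.0034 0 0" --pt "0 0 -0.014 0" --pt "0 0 0 0" --pt "0.0141 -0.0052 0 0" --pt "0 0 0 0"

```text
clock: 4.55
position: [0.4741, -0.093, 0.2176]
ee_rot: [0.001, 0.82, 0.573, 0.001]
contact_force: [-0.1, 0.6, 0.1]
width: 0.0856
```

```bash
cat > st.py <<'E'
from h import *
s=sensors.get_state();f=s["contact_force"];print(round(s["clock"],2),"rel",rel(s["position"]),"F u,y,w",np.round([f@ex,f@ey,f[2]],1),"M",np.round(s["moment"],2),"j",np.round(s["qpos"],2))
E
python3 st.py
```

```text
4.55 rel [-51.9  38.5  34.6] F u,y,w [-0.3  0.5  0.1] M [-0.03  0.04  0.02] j [-0.34  0.21  1.83 -0.    1.1   0.01]
```

drive_tool --pt "0.0005 -0.0045 0 0" --pt "-0.0014 -0.0038 0 0" --pt "-0.0014 -0.0038 0 0" --pt "0 0 0 0" --pt "0 0 0 0"

```text
clock: 5.18
position: [0.4692, -0.1041, 0.2171]
ee_rot: [-0.0, 0.82, 0.573, -0.0]
contact_force: [-1.5, 1.3, 0.7]
width: 0.0854
```

```bash
python3 st.py
```

```text
5.17 rel [-52.7  26.4  34.1] F u,y,w [-1.9  0.7  0.7] M [0.04 0.18 0.  ] j [-0.36  0.2   1.84  0.    1.1  -0.01]
```

drive_tool --pt "-0.0007 -0.0019 0 0" --pt "-0.0007 -0.0019 0 0" --pt "-0.0007 -0.0019 0 0" --pt "0 0 0 0" --pt "0 0 0 0"

```text
clock: 5.8
position: [0.4678, -0.1075, 0.2172]
ee_rot: [-0.002, 0.819, 0.573, 0.002]
contact_force: [1.1, 10.6, 0.8]
width: 0.0852
```

```bash
python3 st.py
python3 - <<'E'
from h import *
im=cams.get_image("side"); s=sensors.get_state();p=s["position"]
ctr=px(im,p+ex*.05-[0,0,.04])[0]
o=[crop(im,ctr,28,7),crop(im,ctr,28,7,finger(p)+model())]
cv2.imwrite("pics/f3.png",np.hstack(o))
E
```

```text
5.8 rel [-52.9  22.6  34.2] F u,y,w [-2.6 10.4  0.8] M [ 1.33 -0.12  0.56] j [-0.37  0.2   1.84  0.01  1.1  -0.03]
```

View pics/f3.png

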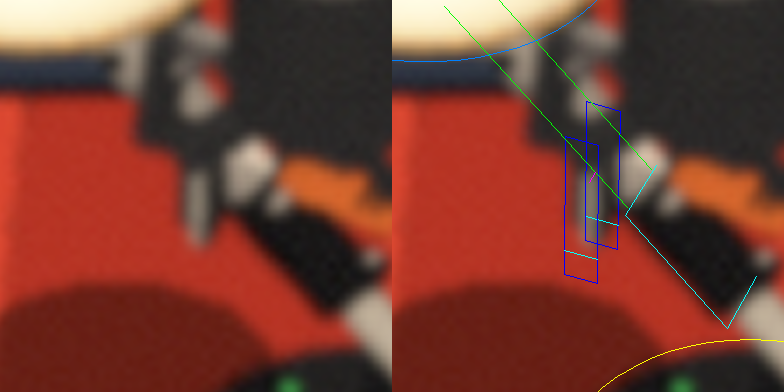

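drive_tool --pt "-0.0007 -0.0019 0 0" --pt "-0.0007 -0.0019 0 0" --pt "-0.0007 -0.0019 0 0" --pt "0 0 0 0" --pt "0 0 0 0"

```text
clock: 6.48
position: [0.4667, -0.1083, 0.2173]
ee_rot: [-0.005, 0.819, 0.574, 0.006]
contact_force: [6.5, 28.4, 3.2]
width: 0.0855
```

```bash
python3 st.py
```

```text
6.47 rel [-53.6  21.5  34.3] F u,y,w [-3.7 28.9  3.2] M [ 3.24 -0.91  1.86] j [-0.38  0.2   1.84  0.02  1.1  -0.04]
```

drive_tool --pt "0.004 0.0108 0 0" --pt "0 0 0 8" --pt "0 0 -0.0045 0" --pt "0.0038 -0.0014 0 0" --pt "0 0 0 0"

```text
clock: 7.1
position: [0.4738, -0.1068, 0.2127]
ee_rot: [0.0, 0.778, 0.628, 0.0]
contact_force: [-1.4, 0.2, -0.2]
width: 0.0855
```

```bash
python3 st.py
```

```text
7.1 rel [-47.4  25.4  29.7] F u,y,w [-1.4 -0.3 -0.2] M [-0.02 -0.03  0.03] j [-0.36  0.22  1.83 -0.    1.09 -0.15]
```

drive_tool --pt "-0.0007 -0.0019 0 0" --pt "-0.0003 -0.0009 0 0" --pt "0 0 0 0" --pt "0 0 0 0" --pt "0 0 0 0"

```text
clock: 7.72
position: [0.4723, -0.1089, 0.2128]
ee_rot: [0.0, 0.778, 0.629, 0.0]
contact_force: [-0.1, 0.4, 0.3]
width: 0.0859
```

```bash
python3 st.py
```

```text
7.72 rel [-48.1  22.9  29.8] F u,y,w [-0.3  0.4  0.3] M [ 0.01 -0.05 -0.  ] j [-0.37  0.21  1.84  0.    1.09 -0.16]
```

drive_tool --pt "-0.0007 -0.0019 0 0" --pt "0 0 0 0" --pt "0 0 0 0" --pt "0 0 0 0" --pt "0 0 0 0"

```text
clock: 8.35
position: [0.4717, -0.1106, 0.2127]
ee_rot: [-0.0, 0.778, 0.629, 0.0]
contact_force: [0.9, 4.4, -0.0]
width: 0.0854
```

```bash
python3 st.py
```

```text
8.35 rel [-48.1  21.1  29.7] F u,y,w [-0.7  4.5 -0. ] M [ 0.48 -0.18  0.2 ] j [-0.37  0.21  1.84  0.    1.09 -0.16]
```

drive_tool --pt "-0.0007 -0.0019 0 0" --pt "0 0 0 0" --pt "0 0 0 0" --pt "0 0 0 0" --pt "0 0 0 0"

```text
clock: 8.98
position: [0.471, -0.1126, 0.2127]
ee_rot: [-0.0, 0.778, 0.629, 0.0]
contact_force: [1.3, 4.7, -0.2]
width: 0.085
```

```bash
python3 st.py
```

```text
8.97 rel [-48.1  18.9  29.7] F u,y,w [-0.4  4.9 -0.2] M [ 0.64 -0.23  0.23] j [-0.38  0.21  1.84  0.    1.09 -0.17]
```

drive_tool --pt "-0.0007 -0.0019 0 0" --pt "0 0 0 0" --pt "0 0 0 0" --pt "0 0 0 0" --pt "0 0 0 0"

```text
clock: 9.6
position: [0.4703, -0.1143, 0.2127]
ee_rot: [-0.0, 0.778, 0.629, 0.0]
contact_force: [1.7, 5.1, 0.7]
width: 0.0853
```

```bash
python3 st.py
```

```text
9.6 rel [-48.1  17.1  29.7] F u,y,w [-0.2  5.4  0.7] M [ 0.74 -0.32  0.31] j [-0.38  0.21  1.84  0.    1.09 -0.17]
```

drive_tool --pt "-0.0007 -0.0019 0 0" --pt "0 0 0 0" --pt "0 0 0 0" --pt "0 0 0 0" --pt "0 0 0 0"

```text
clock: 10.22
position: [0.4698, -0.1158, 0.2128]
ee_rot: [-0.0, 0.778, 0.629, 0.001]
contact_force: [2.9, 6.2, -0.1]
width: 0.0853
```

```bash
python3 st.py
```

```text
10.22 rel [-48.1  15.5  29.8] F u,y,w [ 0.6  6.9 -0.1] M [ 0.84 -0.36  0.32] j [-0.39  0.21  1.84  0.    1.09 -0.18]
```

drive_tool --pt "-0.0007 -0.0019 0 0" --pt "-0.0007 -0.0019 0 0" --pt "0 0 0 0" --pt "0 0 0 0" --pt "0 0 0 0"

```text
clock: 10.85
position: [0.4695, -0.1165, 0.2128]
ee_rot: [-0.002, 0.778, 0.629, 0.004]
contact_force: [6.8, 17.4, -0.1]
width: 0.0853
```

```bash
python3 st.py
```

```text
10.85 rel [-48.1  14.8  29.8] F u,y,w [ 0.4 18.7 -0.1] M [ 2.3  -0.95  0.91] j [-0.39  0.21  1.84  0.01  1.09 -0.19]
```

drive_tool --pt "-0.0014 -0.0038 0 0" --pt "0 0 0 0" --pt "-0.0027 0.001 -0.0028 0" --pt "-0.0027 0.001 -0.0028 0" --pt "0 0 0 0"

```text
clock: 11.48
position: [0.4666, -0.116, 0.2097]
ee_rot: [-0.0, 0.777, 0.629, 0.01]
contact_force: [14.5, 30.0, 9.4]
width: 0.0853
```

```bash
python3 st.py
```

```text
11.47 rel [-51.   14.2  26.7] F u,y,w [ 3.3 33.2  9.4] M [ 3.53 -2.22  1.7 ] j [-0.4   0.21  1.85  0.02  1.07 -0.2 ]
```

drive_tool --pt "-0.0027 0.001 -0.0028 0" --pt "-0.0027 0.001 -0.0028 0" --pt "-0.0027 0.001 -0.0028 0" --pt "0 0 0 0" --pt "0 0 0 0"

```text
clock: 12.1
position: [0.4568, -0.1125, 0.1994]
ee_rot: [-0.003, 0.778, 0.629, 0.008]
contact_force: [14.1, 31.4, 1.6]
width: 0.0854
```

```bash
python3 st.py;  python3 - <<'E'
from h import *
im=cams.get_image("side"); s=sensors.get_state();p=s["position"]
ctr=px(im,TG)[0]
o=[crop(im,ctr,28,7),crop(im,ctr,28,7,model())]
cv2.imwrite("pics/f4.png",np.hstack(o))
E
```

```text
12.1 rel [-61.5  14.2  16.4] F u,y,w [ 2.5 34.4  1.6] M [ 3.72 -1.91  1.76] j [-0.4   0.21  1.89  0.02  1.05 -0.2 ]
```

View pics/f4.png

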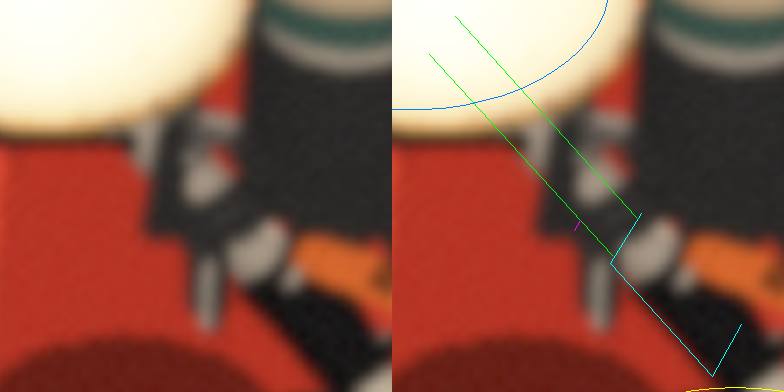

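drive_tool --pt "-0.0013 0.0048 -0.0028 0" --pt "-0.0027 0.001 -0.0028 0" --pt "-0.002 0.0007 -0.0021 0" --pt "0 0 0 0" --pt "0 0 0 0"

```text
clock: 12.78
position: [0.4494, -0.1092, 0.1914]
ee_rot: [-0.001, 0.778, 0.629, 0.004]
contact_force: [9.9, 18.2, 0.1]
width: 0.0854
```

```bash
python3 st.py;  python3 - <<'E'
from h import *
im=cams.get_image("side")
print([(np.round(rel(d["point"]),1).tolist(),round(d["score"],2)) for q in ["tube_grip","lever_press"] for d in spotter.landmark_of(q,"side")[:1]])
E
```

```text
12.78 rel [-69.5  14.8   8.4] F u,y,w [ 3.  20.5  0.1] M [ 2.32 -1.17  1.12] j [-0.39  0.2   1.91  0.01  1.02 -0.19]
[([-19.6, 1.1, -22.3], 0.6), ([-80.9, -147.7, -184.4], 0.74)]
```

drive_tool --pt "-0.0013 0.0005 -0.0014 0" --pt "-0.0007 0.0002 -0.0007 0" --pt "0 0 0 0" --pt "0 0 0 0" --pt "0 0 0 0"

```text
clock: 13.55
position: [0.4477, -0.1086, 0.1896]
ee_rot: [-0.001, 0.778, 0.629, 0.005]
contact_force: [10.1, 18.5, 1.6]
width: 0.0854
```

```bash
python3 st.py
```

```text
13.55 rel [-71.3  14.7   6.6] F u,y,w [ 3.1 20.8  1.6] M [ 2.37 -1.32  1.04] j [-0.39  0.2   1.92  0.01  1.02 -0.19]
```

drive_tool --pt "0.0052 0.0141 0 0" --pt "0.0052 0.0141 0 0" --pt "-0.03 0.011 0 0" --pt "-0.03 0.011 0.03 0" --pt "0 0 0.06 0"

```text
clock: 14.18
position: [0.3909, -0.0604, 0.277]
ee_rot: [-0.004, 0.778, 0.629, -0.003]
contact_force: [1.2, -1.4, 0.5]
width: 0.0857
```

```bash
python3 st.py;  python3 - <<'E'
from h import *
o=[]
for c in ("side","top"):
    im=cams.get_image(c)
    for q in ["tube_grip","lever_press","button_tip"]:
        print(c,q,[(np.round(rel(d["point"]),1).tolist(),round(d["score"],2)) for d in spotter.landmark_of(q,c)[:2]])
    ctr=px(im,TG)[0]; o.append(np.vstack([crop(im,ctr,25,6),crop(im,ctr,25,6,model(.028))]))
cv2.imwrite("pics/f5.png",np.hstack(o))
E
```

```text
14.18 rel [-141.2   40.5   94. ] F u,y,w [ 1.6 -0.9  0.5] M [-0.02 -0.08  0.06] j [-0.33  0.02  1.89 -0.    1.24 -0.12]
side tube_grip [([-25.4, 0.8, -22.9], 0.95), ([-81.5, -145.4, -184.7], 0.62)]
side lever_press [([-88.3, 2.1, -26.1], 0.62)]
side button_tip []
top tube_grip [([-21.9, 1.4, -21.7], 0.56)]
top lever_press []
top button_tip []
```

View pics/f5.png

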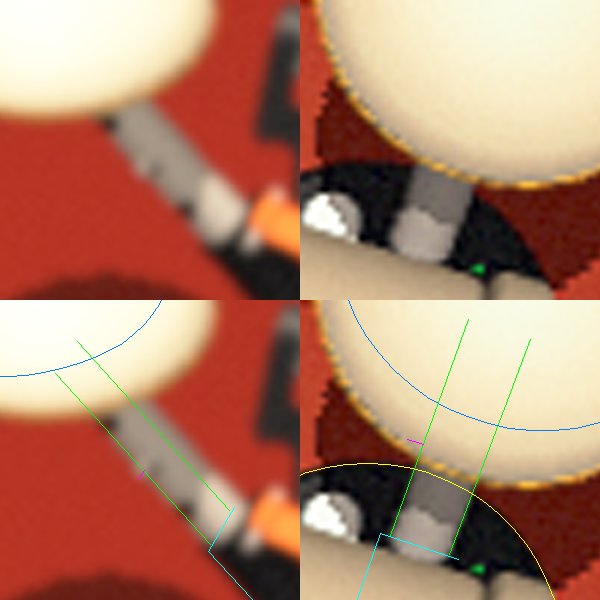

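Run:
```python
from h import *
im=cams.get_image("side"); ctr=px(im,TG)[0]
def dots(b): return [(W([T(s,.0125,-.002,b),T(s,.0125,.002,b)]),(0,255,0)) for s in(0,.028,.056)]+[(W([T(0,.0125,0),T(0,.019,0)]),(255,0,255))]+model(b)[3:4]
o=[crop(im,ctr,16,16),crop(im,ctr,16,16,dots(.028)),crop(im,ctr,16,16,dots(.033))]
cv2.imwrite("pics/f6.png",np.hstack([x[100:500,100:490][:, :260] if 0 else cv2.resize(x,(400,400)) for x in o[:2]]))
```

```text
(no output)
```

View pics/f6.png

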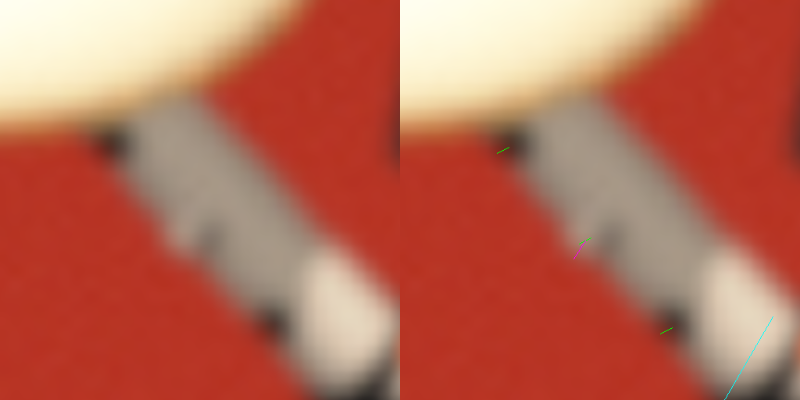

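Confirmed: the button stands proud at about (180,240), between two empty dark holes at (110,145) and (270,322). So the boom is at the next hole. Next is the lever, with the jaw closed.

drive_tool --pt "0.009 -0.0173 0 0" --pt "0.009 -0.0173 0 0" --pt "0.0088 -0.0173 0 0" --pt "0 0 0 0" --pt "0 0 0 0" --jaw 0.0

```text
clock: 15.25
position: [0.4221, -0.1138, 0.2787]
ee_rot: [-0.001, 0.778, 0.628, -0.0]
contact_force: [-0.4, -0.8, -0.3]
width: 0.0002
```

drive_tool --pt "0 0 -0.016 0" --pt "0 0 -0.015 0" --pt "0 0 0 0" --pt "0 0 0 0" --pt "0 0 0 0"

```text
clock: 15.88
position: [0.4227, -0.1137, 0.2486]
ee_rot: [0.001, 0.778, 0.629, 0.0]
contact_force: [-0.1, 0.4, 0.4]
width: -0.0001
```

```bash
python3 st.py
```

```text
15.88 rel [-93.    1.4  65.6] F u,y,w [-0.2  0.3  0.4] M [-0.01  0.03 -0.06] j [-0.42  0.11  1.87  0.    1.16 -0.21]
```

drive_tool --pt "-0.0047 0.0017 0 0" --pt "0 0 -0.012 0" --pt "0 0 -0.012 0" --pt "0 0 -0.01 0" --pt "0 0 0 0"

```text
clock: 16.5
position: [0.417, -0.1117, 0.2127]
ee_rot: [-0.001, 0.778, 0.629, -0.001]
contact_force: [-0.0, 0.1, 0.1]
width: -0.0002
```

```bash
python3 st.py
```

```text
16.5 rel [-99.    1.3  29.7] F u,y,w [-0.   0.1  0.1] M [0.   0.   0.02] j [-0.42  0.14  1.93 -0.    1.07 -0.21]
```

drive_tool --pt "0 0 -0.005 0" --pt "0 0 -0.005 0" --pt "0 0 0 0" --pt "0 0 0 0" --pt "0 0 0 0"

```text
clock: 17.12
position: [0.4177, -0.112, 0.2039]
ee_rot: [0.0, 0.778, 0.629, 0.0]
contact_force: [-0.4, -0.2, -0.1]
width: 0.0
```

```bash
python3 st.py
```

```text
17.12 rel [-98.3   1.3  20.9] F u,y,w [-0.3 -0.3 -0.1] M [ 0.02 -0.   -0.05] j [-0.42  0.15  1.95  0.    1.04 -0.21]
```

drive_tool --pt "0.002 -0.0007 -0.0021 0" --pt "0.002 -0.0007 -0.0021 0" --pt "0 0 0 0" --pt "0 0 0 0" --pt "0 0 0 0"

```text
clock: 17.75
position: [0.4211, -0.1131, 0.2]
ee_rot: [-0.001, 0.778, 0.629, -0.0]
contact_force: [-2.8, 1.0, 6.1]
width: 0.0001
```

```bash
python3 st.py
```

```text
17.75 rel [-94.8   1.3  17. ] F u,y,w [-3.   0.   6.1] M [ 0.13  0.5  -0.02] j [-0.42  0.16  1.95 -0.    1.04 -0.21]
```

drive_tool --pt "0.002 -0.0007 -0.0021 0" --pt "0.002 -0.0007 -0.0021 0" --pt "0 0 0 0" --pt "0 0 0 0" --pt "0 0 0 0"

```text
clock: 18.38
position: [0.4225, -0.1136, 0.1982]
ee_rot: [-0.003, 0.777, 0.629, -0.002]
contact_force: [-14.3, 5.4, 32.0]
width: -0.0002
```

```bash
python3 st.py
```

```text
18.38 rel [-93.3   1.4  15.2] F u,y,w [-15.3   0.1  32. ] M [ 0.68  2.3  -0.1 ] j [-0.42  0.17  1.94 -0.    1.04 -0.21]
```

drive_tool --pt "-0.006 0.002 0.006 0" --pt "-0.01 0.004 0.02 0" --pt "-0.02 0.007 0.05 0" --pt "-0.04 0.03 0.05 0" --pt "-0.03 0.04 0 0"

```text
clock: 19.0
position: [0.3257, -0.0357, 0.3188]
ee_rot: [0.004, 0.778, 0.628, 0.002]
contact_force: [-0.1, 0.5, -0.2]
width: -0.0
```

```bash
python3 st.py
python3 - <<'E'
from h import *
im=cams.get_image("side"); ctr=px(im,W(T(-.03,0,0,.028)))[0]
for q in ["tube_grip","lever_press"]: print(q,[(np.round(rel(d["point"]),1).tolist(),round(d["score"],2)) for d in spotter.landmark_of(q,"side")[:2]])
m=[(W([T(-.027,y,.0235,.028),T(-.073,y,.0235,.028)]),(0,255,0)) for y in(-.011,.011)]
cv2.imwrite("pics/f7.png",np.hstack([cv2.resize(crop(im,ctr,24,16,k),(400,400)) for k in ([],m)]))
E
```

```text
19.0 rel [-211.    41.3  135.8] F u,y,w [-0.2  0.5 -0.2] M [ 0.06  0.01 -0.04] j [-0.32 -0.13  1.92  0.    1.34 -0.11]
tube_grip [([-19.7, -2.1, -20.6], 0.6)]
lever_press [([-82.2, 0.9, -45.9], 0.49)]
```

View pics/f7.png

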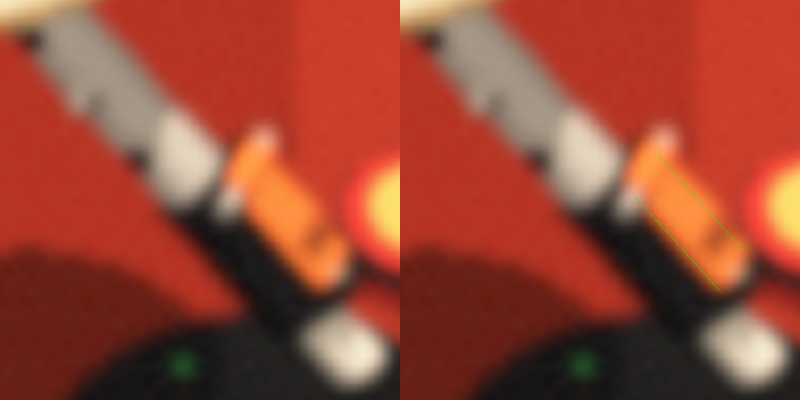

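The lever lies along the tube, parallel to it, from about (245,160) to (335,280). The button is still proud at (80,100) between two empty holes, and the arm is clear of everything.

```bash
python3 -c "
from rig import manip; print(manip.sign_off())"
```

```text
the job is handed in; nothing more can be done
None
```

The lamp job is done and handed in at about 19 s of the 43 s; the sign-off gives no verdict.

**What I did**
- **Button and tube:** I pressed the button flush with the side of one open finger. It went in 6.5 mm, and the force rose from about 4.5 to 7 N until the finger met the tube. I then dragged the tube down the boom by friction, at about 33 N side load, easing to 20 N.
- **Lever:** I pressed the clamp lever shut with the closed fingertips, at about 33 N square to its face, well over the 6 N its catch needs. Then I pulled the arm clear.

**Last checks**
- **Button:** the side picture shows it standing out between two empty holes, which matches the 28 mm position.
- **Lever:** it lies parallel to the tube, on the shut outline I drew over the picture. Its angle (within 0.05 rad) is judged by eye only.
- **Contact:** the tool force was about 0.5 N, which is noise level, and the arm was well clear.

**What disagreed or failed**
- **Tube travel:** the network's estimates after the slide scattered from 29 to 34 mm, though they are only good to about 4 mm. The finger itself travelled about 33 mm because it slipped along the tube, so I relied on the hole pattern in the picture.
- **Failed tries:** my first approach touched the shade rim (up to about 19 N), and my second met the tube with the finger linkage (about 29 N). Neither moved anything that I could see.
- **Other things on the shelf:** I did not re-measure them at the end. The arm never went near them apart from passing above the polish tin.
- **Pictures:** I viewed 12, two over the budget of 10.

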